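# Wind the bench timer past its top mark and set it to 8 minutes

## Task

Start the timing for the electrolysis run: turn the dial of the round bench timer clockwise past its top mark (15 minutes) to wind the bell, then turn it back down to 8 minutes and let go. The timer stands loose on a slippery white platform that sinks some way under the hand before it comes to rest on its bed, so feel for the bottom first and keep pressing down with about 20 N (never over 25 N) while you turn, so that the timer does not twist or slide. Leave the glass cell, beaker, vial and stopper around it where they are.

Things in the scene. Friction and masses are not known exactly. Their poses are not given: they have to be found in the camera images.
- dial_grip (a point): Centre of the dial's knob: a black upright bar 58 x 16 x 30 mm (long, wide, high) on a black round skirt (80 mm across, 6 mm thick), one rigid piece that does not sink when pressed. On the turning axis, half-way up the bar: 15 mm above the skirt, 15 mm below the bar's top, 60 mm above the platform. x axis: along the bar to the pointer end (white stripe); z up.
- dial (a joint): Dial angle, rad, growing clockwise seen from above: 0.12 per minute; 0 min = 0, 8 min = 0.96, top mark 15 min = 1.80, past the top above 1.85, hard stop 2.05. A line on the face for each minute, long thick ones at 0, 5, 10, 15, no figures. Starts between 5 and 10 min, stays where left, resists with a steady 0.14 N m both ways; does not change if the timer skids round with it.
- timer_centre (a point): On the axis of the timer's body, 20 mm above the platform. x axis points to the middle of the scale (7.5 min); 0 lies 0.9 rad anticlockwise of it, 15 min 0.9 rad clockwise. Unpressed, the timer turns along with the dial; it takes 8 to 15 N of downward push on the dial (weight and friction vary) to hold it; 18 to 22 N always holds. Over 32 N between timer and platform (push plus weight) is a fault.
- timer_rim (a point): Point on the timer's side wall (20 mm above the platform, 58 mm from the axis), on the side away from the scale, where a small dark bar is fixed. Tells whether the timer has twisted or slid: it must stay within 18 mm of its start (sinking included).
- tile: White glazed platform, 250 x 210 mm, its top starts 26 mm above the bench; origin at the centre of its top face, z up. The timer, vial and stopper stand on it. It cannot turn, tilt or shift; pushed down with 3 to 6 N it sinks 2 to 9 mm (differs each time, not to be seen) until it lies rigidly on its bed, and stays down. Only then can the timer be pressed harder.
- timer: The whole timer: low round aluminium drum 116 mm across, 38 mm high with its three hard feet (35 mm from the axis, friction about 0.25), 0.38 to 0.57 kg, standing LOOSE on the platform; origin on its axis at the underside of its feet; x axis to the middle of the scale.
- cell_centre (a point): Bystander: closed glass electrolysis cell with two rod electrodes in its lid, 72 mm across, 117 mm high with the rods, on the bench beside the platform; point on its axis 50 mm up.
- vial_centre (a point): Bystander: small glass vial with black cap, 22 mm across, 45 mm high, on the platform's corner; point at its centre.
- stopper_centre (a point): Bystander: dark rubber stopper, 26 mm across, 25 mm high, on the platform's corner; point at its centre.
- beaker_centre (a point): Bystander: small open glass beaker, 56 mm across, 60 mm high, on the bench; point on its axis half-way up.
Not all that is in view belongs to the job. Leave any orange or yellow look-alike of the timer alone.

How it is judged:
On the way:
1. the dial is turned past the top mark (beyond 1.85 rad) (value of joint dial above 1.85 rad), for 0.1 s.
At the end, for the whole second after the job is handed in: The dial stands at 8 minutes (0.96 rad, within 0.08 rad), released; the timer stands flat and still on its platform with rim and centre within 18 mm of where they were (sinking included); cell, vial, stopper and beaker are within 20 mm of where they were (value of joint dial between 0.88 and 1.04 rad and distance of each of timer_rim, timer_centre from where it was at the start of the episode below 0.018 m and angle between timer's own z axis and vertical below 0.05 rad and linear speed of timer below 0.01 m/s and distance of each of cell_centre, vial_centre, stopper_centre, beaker_centre from where it was at the start of the episode below 0.02 m); the robot touches nothing.
It fails at once if the timer is pressed onto the platform with more than 32 N (push plus weight) (contact force between timer and tile above 32 N).
It fails at once if the timer slides or twists out of its place (its centre or rim moves more than 18 mm) (distance of any of timer_rim, timer_centre from where it was at the start of the episode above 0.018 m).
It fails at once if a bystander is shoved more than 20 mm (distance of any of cell_centre, vial_centre, stopper_centre, beaker_centre from where it was at the start of the episode above 0.02 m).
It also fails if it takes over 67 s, if anything falls off the work surface, if the arm or the gripper's body presses on something with over 40 N, if the wrist force passes 120 N, or if a joint passes its speed limit or range.

## Robot

A 6-joint arm with a two-finger parallel gripper is mounted at the origin on the work surface. World frame = base frame: x ahead of the robot, y to its left, z up, the work surface at z = 0. Lengths are in m, angles in rad, forces in N, time in s.
With the tool pointing down it reaches from about 0.375 to 0.975 m from the base axis. Payload 3.8 kg.
Tool frame: the origin (TCP) lies midway between the tips of the shut fingers; the grasp point (between the pads) lies 19 mm behind it; x points along the fingers, z is the direction in which the jaws open and shut, and the axes are right-handed (so a half turn about x gives the same grasp; the last joint's range is limited). The gripper opens to 85 mm and grips with 20 to 120 N. Pads are 22 mm wide; open, the fingers measure 114 mm over their backs; the gripper's body (76 mm by 85 mm) begins 54 mm behind the grasp point. The pads swing forward as they close: fully open they stand 13 mm farther back than shut.
Start: joints at [1.235, 0.264, 1.604, -0, 1.274, -0.037], TCP at [0.199, 0.645, 0.231] pointing down, gripper open.
Joint ranges: [-2.63, 2.63], [-0.94, 2.18], [0.31, 2.57], [-1.31, 4.45], [0, 2.66], [-2.55, 2.55]. Speed limits (rad/s): [2.57, 2.57, 3.14, 3.14, 3.14, 3.14].

## Interface

Orientations are given as a rotation vector (axis times angle).
In Python, from workcell import * gives the robot as it stands. The module is installed in compiled form; this text tells all that it offers.
- The arm moves only by the tool carry_out, never from a script. Its arguments are lists of equal length, an entry for each row: "offset": the shift along the tool's x, y, z in cm, a list of three; "delta_rot": the turn, a rotation vector about the tool's x, y, z in degrees, a list of three. A call has exactly 5 rows; each row shifts and turns the commanded pose from where the row before left it, along the tool's axes as they then stand; what a row does not reach is not made up. A row lasts 1/12 s, in which the tool goes at most 41.7 mm and 7.16 degrees, less where a joint would pass 70% of its speed; a pose out of reach is approached as far as the arm can. A call is refused whole if a number of a shift passes 4.17 or a number of a turn 7.16, either way. A call with a gripper value outside its range is refused whole. "fingers" is the opening, from -1 (shut) to 1 (fully open), set as the call begins (left out, the last holds). The fingers move at their own pace and stop on an object; "newtons" is the grip in N (left out, the last holds). Time passes only in rows, so rows that do not move let the fingers close, or fill a call up. It gives the time, the measured TCP pose, the force and the opening at its end, in the units of the state.
- read_state(): the state, without advancing time (a new reading comes with each control period).
- read_camera(name): name is "side" or "top"; returns (picture, depth): 480x640x3 uint8, red, green, blue; 480x640 float32, m along the optical axis (not along the pixel's ray), 0 where there is no reading.
- get_calibration(name): a dict with "fx", "fy", "cx", "cy" (pixels), "R" (3x3) and "t" (3): a world point X has camera coordinates R X + t. Camera axes: x right, y down, z forward; pixel columns grow to the right and rows downward; lengths in m; the calibration is good to about 2 mm. A picture is of the moment at which its call begins. get_calibration takes no time and is no camera call.
- finish_job(): hands the job in, once; it reports no verdict.
The state is a dict: "time": time; "q": joint angles; "joint_vel": joint speeds; "joint_torque": joint torques, N m; "tool_pos": TCP position; "tcp_rot": TCP orientation; "wrist_force": force on the tool from outside, world axes, zero at the start; "torque": the same for the moment, N m; "width": opening from 0.0 (shut) to 1.0 (fully open).
Only numpy, scipy, OpenCV 4.12 (cv2) and the standard library are available. Lean on these libraries where they do the work, as an engineer would, in place of code of your own. Each camera call takes 0.05 s, during which the arm holds its last target. There are 200 camera calls.

## Working session

There is one attempt and no reset: what is moved stays moved. The work goes in short steps, Python scripts to look and compute and a tool call to move; the robot and the scene stay as the last step left them, time stands still between calls to the robot, and variables do not carry over. Pictures are saved under pics/ and viewed, about 8 in all and at most 12, crops included, and the job is handed in when it is done.

Besides the shell and the picture viewer there is one more tool, called as name(argument=value, ...) on one line, values as JSON. carry_out: Moves the arm, as the interface text tells. Its arguments: {"type":"object","properties":{"offset":{"type":"array"},"delta_rot":{"type":"array"},"fingers":{"type":"number"},"newtons":{"type":"number"}},"required":["offset","delta_rot"]}

```bash
mkdir -p pics
cat > h.py <<'E'
from workcell import *
import numpy as np, cv2
from scipy.spatial.transform import Rotation as Ro
def ray(c,u,v,z):
    R=np.array(c["R"]);t=np.array(c["t"]);o=-R.T@t
    d=R.T@np.array([(u-c["cx"])/c["fx"],(v-c["cy"])/c["fy"],1])
    return o+d*(z-o[2])/d[2]
def proj(c,X):
    p=np.array(c["R"])@np.array(X)+np.array(c["t"]);return p[0]/p[2]*c["fx"]+c["cx"],p[1]/p[2]*c["fy"]+c["cy"]
def world(c,u,v,d):
    return np.array(c["R"]).T@(np.array([(u-c["cx"])/c["fx"]*d,(v-c["cy"])/c["fy"]*d,d])-np.array(c["t"]))
E
python3 - <<'E'
from h import *
s=read_state();print(s);
im=[]
for n in("top","side"):
    p,d=read_camera(n);np.save(n+"0.npy",p);np.save(n+"0d.npy",d);im.append(p)
    c=get_calibration(n);print(n,c)
    cv2.imwrite(f"pics/{n}0.png",p[:,:,::-1])
print(Ro.from_rotvec(s["tcp_rot"]).as_matrix().round(3))
E
```

```text
{'time': 0.0, 'q': array([ 1.23509419e+00,  2.64746402e-01,  1.60536130e+00,  3.44371479e-05,
        1.27370182e+00, -3.68790297e-02]), 'joint_vel': array([ 0.00077211, -0.00152298, -0.00054671, -0.00025355,  0.0005638 ,
       -0.00023919]), 'joint_torque': array([ 1.39821877e-04, -5.15111482e+01, -3.67310035e+01, -1.29019522e-04,
        1.31396975e-02, -5.54349057e-06]), 'tool_pos': array([0.19845556, 0.64440898, 0.22997343]), 'tcp_rot': array([-0.98758356,  1.33777598,  0.98555231]), 'wrist_force': array([ 0.32263915, -0.11087189,  0.33529306]), 'torque': array([-0.01741784,  0.06194832,  0.02135181]), 'width': 1.0001598016982756}
top {'fx': 621.1019376212543, 'fy': 621.1019376212543, 'cx': 325.60409885860196, 'cy': 236.90683127805903, 'R': array([[-0.00289261, -0.99998771,  0.00402546],
       [-0.98391588,  0.00212708, -0.17861975],
       [ 0.17860899, -0.00447739, -0.98390995]]), 't': array([0.02931517, 0.48442358, 1.55724468])}
side {'fx': 483.82979212060894, 'fy': 483.82979212060894, 'cx': 320.0620902348008, 'cy': 243.11605391329425, 'R': array([[ 0.73740877, -0.67544229, -0.00245247],
       [-0.34663922, -0.37531936, -0.8596375 ],
       [ 0.57971506,  0.63475435, -0.51089858]]), 't': array([-0.34933794,  0.26110353,  0.7092907 ])}
[[-0.001 -0.956  0.294]
 [-0.002  0.294  0.956]
 [-1.     0.    -0.002]]
```

View pics/top0.png

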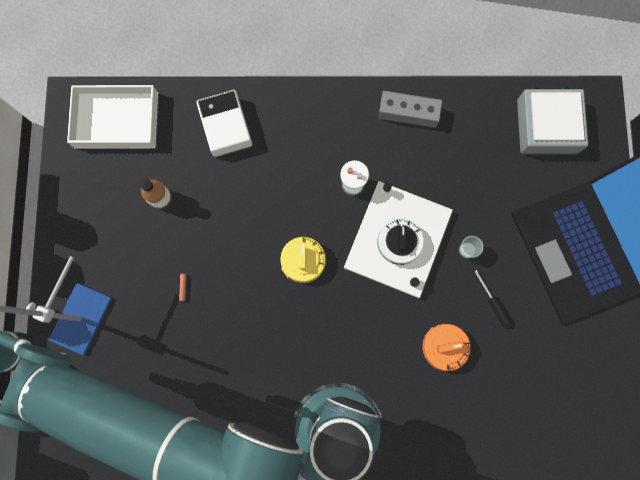

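View pics/side0.png

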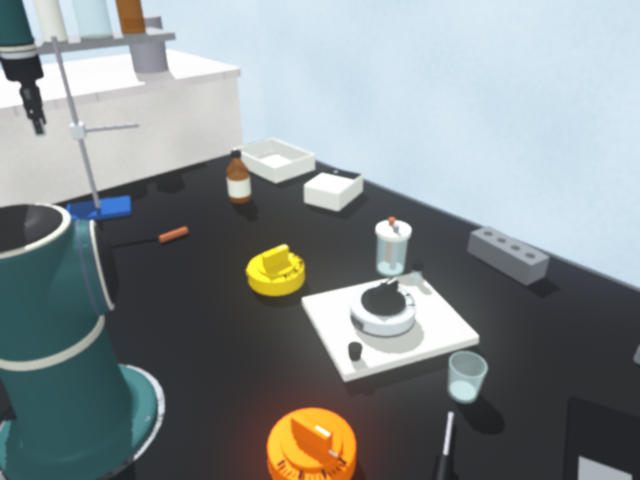

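The top picture shows three timer-like things: the aluminium timer on the white platform at (402,242), a yellow one at (303,260) and an orange one at (446,348). The description picks the one on the platform. The cell is at (354,177), the vial and stopper at (389,188) and (415,282), and the beaker at (471,247). I'll check the choice in one close crop.

Run:
```python
from h import *
p=np.load("top0.npy");d=np.load("top0d.npy")
c=get_calibration("top")
cr=p[195:290,345:460];cv2.imwrite("pics/crop.png",cv2.resize(cr,None,fx=6,fy=6,interpolation=cv2.INTER_CUBIC)[:,:,::-1])
g=cv2.cvtColor(p,cv2.COLOR_RGB2GRAY)
# dark skirt
m=np.zeros_like(g);m[215:270,375:430]=(g[215:270,375:430]<70)*255
n,l,st,ce=cv2.connectedComponentsWithStats(m)
for i in range(1,n):
    if st[i,4]>15: print(st[i],ce[i])
# depth heights
for u,v in[(402,242),(398,242),(402,232),(400,250),(391,241),(412,241),(402,262),(435,225),(370,255),(388,188),(415,282)]:
    print(u,v,world(c,u,v,d[v,u]).round(4))
```

```text
[386 226  31  29 670] [401.11940299 240.37164179]
402 242 [ 0.4605 -0.1609  0.1027]
398 242 [ 0.4655 -0.1546  0.0738]
402 232 [ 0.4857 -0.1615  0.1032]
400 250 [ 0.4448 -0.1589  0.0756]
391 241 [ 0.4685 -0.1372  0.0717]
412 241 [ 0.4687 -0.1905  0.0701]
402 262 [ 0.4158 -0.1645  0.0651]
435 225 [ 0.5184 -0.2581  0.0276]
370 255 [ 0.4398 -0.087   0.026 ]
388 188 [ 0.605  -0.1317  0.0782]
415 282 [ 0.3664 -0.1978  0.0522]
```

View pics/crop.png

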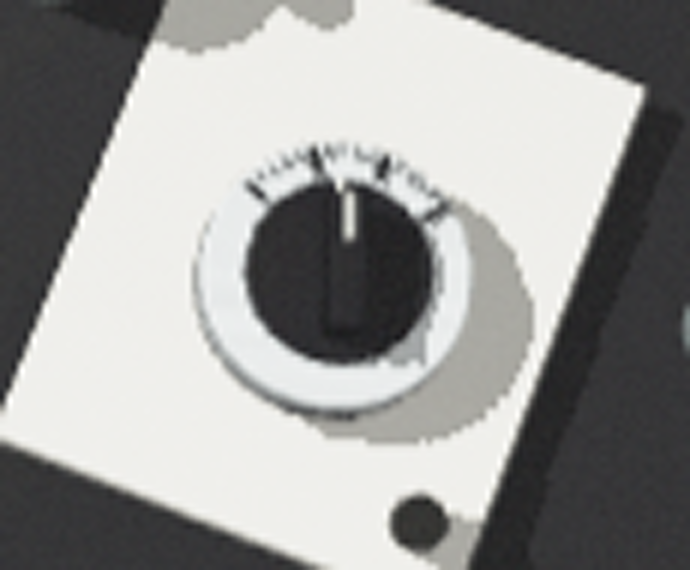

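The crop confirms it: white aluminium drum, black skirt and bar. The stripe at crop (349,215) lies between the thick 5-minute mark (318,160) and the 10-minute mark (382,165), with 0 at (258,192) and 15 at (437,210). Next I measure.

```bash
cat >> h.py <<'E'
def skirt(p,c,z=0.071,box=(212,272,372,432)):
    a,b,e,f=box
    g=cv2.cvtColor(p,cv2.COLOR_RGB2GRAY);m=np.zeros_like(g);m[a:b,e:f]=(g[a:b,e:f]<90)*255
    m=cv2.morphologyEx(m,cv2.MORPH_OPEN,np.ones((5,5),np.uint8))
    k=max(cv2.findContours(m,cv2.RETR_EXTERNAL,cv2.CHAIN_APPROX_NONE)[0],key=cv2.contourArea)
    k=cv2.convexHull(k)
    pts=np.array([ray(c,u,v,z)[:2] for u,v in k[:,0]])
    A=np.c_[2*pts,np.ones(len(pts))];x=np.linalg.lstsq(A,(pts**2).sum(1),rcond=None)[0]
    return x[:2],np.sqrt(x[2]+x[0]**2+x[1]**2)
E
python3 - <<'E'
from h import *
p=np.load("top0.npy");c=get_calibration("top")
ct,r=skirt(p,c);print("skirt",ct.round(4),r)
s=read_state()
crop=lambda u,v:((u+.5)/6-.5+345,(v+.5)/6-.5+195)
def ang(P):return np.degrees(np.arctan2(*(P[:2]-ct)[::-1]))
for k,(u,v) in{0:(258,192),5:(318,160),10:(382,165),15:(437,210)}.items():
    P=ray(c,*crop(u,v),.064);print(k,P.round(4),ang(P),np.linalg.norm(P[:2]-ct))
# bar from stripe at z=.101
a=ray(c,*crop(349,240),.101);b=ray(c,*crop(348,195),.101);print("stripe",a.round(4),b.round(4),np.degrees(np.arctan2(*(b-a)[:2][::-1])),ang(a),ang(b))
# drum bright outline: bar top by depth
d=np.load("top0d.npy");pts=[]
for v in range(215,265):
  for u in range(380,425):
    if d[v,u]>0:
      P=world(c,u,v,d[v,u])
      if P[2]>.094:pts.append(P)
pts=np.array(pts);print(len(pts),pts.mean(0));rr=cv2.minAreaRect((pts[:,:2]*1000).astype(np.float32));print(rr)
w,V=np.linalg.eigh(np.cov(pts[:,:2].T));print(np.degrees(np.arctan2(V[1,1],V[0,1])))
R=Ro.from_rotvec(s["tcp_rot"]).as_matrix();print("jaw axis deg",np.degrees(np.arctan2(R[1,2],R[0,2])))
for n,(u,v) in{"vial?":(388,188),"stop?":(415,282)}.items():print(n,world(c,u,v,d[v,u]))
E
```

```text
skirt [ 0.471  -0.1632] 0.03815184941968047
0 [ 0.5072 -0.1301  0.064 ] 42.448806328261874 0.049072181155836045
5 [ 0.5211 -0.156   0.064 ] 8.245123416815305 0.05057928437005317
10 [ 0.5188 -0.1832  0.064 ] -22.669868332970537 0.051829710180369255
15 [ 0.4993 -0.2061  0.064 ] -56.60586580295503 0.051325107340020944
stripe [ 0.4795 -0.1635  0.101 ] [ 0.4985 -0.1635  0.101 ] -0.18500895969497377 -1.6719593510010413 -0.6449461663829151
146 [ 0.47236424 -0.16197842  0.10070498]
((473.16156005859375, -161.74234008789062), (15.573859214782715, 58.273414611816406), 88.77731323242188)
177.12683646561493
jaw axis deg 72.87913384469786
vial? [ 0.60502268 -0.13174763  0.07820559]
stop? [ 0.36642934 -0.19783196  0.05217393]
```

Run:
```python
from h import *
for n in("top",):
    d=np.load(n+"0d.npy");c=get_calibration(n)
    for v in range(250,372,6):
        print(v,[tuple(np.round(world(c,u,v,d[v,u]),2)) for u in range(2,86,8) if d[v,u]>0 and world(c,u,v,d[v,u])[2]>.12])
d=np.load("side0d.npy");c=get_calibration("side")
for u,v in[(60,60),(79,131),(110,128),(135,126),(90,190),(35,110)]:print(u,v,world(c,u,v,d[v,u]).round(3))
```

```text
250 []
256 []
262 []
268 [(np.float64(0.38), np.float64(0.61), np.float64(0.22))]
274 []
280 [(np.float64(0.35), np.float64(0.63), np.float64(0.23))]
286 [(np.float64(0.34), np.float64(0.63), np.float64(0.23))]
292 []
298 [(np.float64(0.31), np.float64(0.64), np.float64(0.23))]
304 [(np.float64(0.3), np.float64(0.68), np.float64(0.22)), (np.float64(0.3), np.float64(0.65), np.float64(0.22))]
310 [(np.float64(0.28), np.float64(0.66), np.float64(0.41)), (np.float64(0.28), np.float64(0.66), np.float64(0.38)), (np.float64(0.28), np.float64(0.66), np.float64(0.35)), (np.float64(0.28), np.float64(0.65), np.float64(0.31)), (np.float64(0.28), np.float64(0.66), np.float64(0.27)), (np.float64(0.29), np.float64(0.66), np.float64(0.24)), (np.float64(0.29), np.float64(0.64), np.float64(0.23))]
316 [(np.float64(0.27), np.float64(0.67), np.float64(0.24)), (np.float64(0.27), np.float64(0.65), np.float64(0.24)), (np.float64(0.27), np.float64(0.65), np.float64(0.21)), (np.float64(0.28), np.float64(0.66), np.float64(0.15))]
322 []
328 []
334 [(np.float64(0.22), np.float64(0.55), np.float64(0.61)), (np.f
[... 2167 characters left out ...]
at64(0.63), np.float64(0.44)), (np.float64(0.16), np.float64(0.64), np.float64(0.38)), (np.float64(0.17), np.float64(0.49), np.float64(0.67)), (np.float64(0.17), np.float64(0.48), np.float64(0.67)), (np.float64(0.17), np.float64(0.47), np.float64(0.67)), (np.float64(0.17), np.float64(0.46), np.float64(0.67)), (np.float64(0.17), np.float64(0.44), np.float64(0.67)), (np.float64(0.17), np.float64(0.43), np.float64(0.67)), (np.float64(0.17), np.float64(0.42), np.float64(0.66)), (np.float64(0.17), np.float64(0.41), np.float64(0.65))]
60 60 [0.28  0.656 0.385]
79 131 [0.277 0.643 0.225]
110 128 [0.344 0.622 0.223]
135 126 [0.398 0.601 0.221]
90 190 [ 0.417  1.205 -0.161]
35 110 [0.206 0.68  0.281]
```

The stand's rod is at (0.28, 0.655), with an arm reaching to (0.40, 0.60). I'll back out along −y first and then swing round.

carry_out(offset=[[0,-1.02,-3.33],[0,-1.02,-3.33],[0,-1.02,-3.33],[0,-1.02,-3.33],[0,-1.02,-3.33]], delta_rot=[[0,0,0],[0,0,0],[0,0,0],[0,0,0],[0,0,0]], fingers=1, newtons=60)

```text
time: 0.52
tool_pos: [0.198, 0.469, 0.2304]
tcp_rot: [-0.987, 1.337, 0.986]
wrist_force: [1.2, 0.0, 1.1]
width: 1.0
```

carry_out(offset=[[0,-1.02,-3.33],[0,-1.02,-3.33],[0,-3.17,-1.93],[0,-3.17,-1.93],[0,-3.17,-1.93]], delta_rot=[[0,0,0],[0,0,0],[0,0,0],[0,0,0],[0,0,0]])

```text
time: 0.93
tool_pos: [0.2721, 0.3164, 0.2311]
tcp_rot: [-0.987, 1.335, 0.988]
wrist_force: [1.4, 0.3, 0.4]
width: 1.001
```

carry_out(offset=[[0,-3.17,-1.93],[0,-3.17,-1.93],[0,-3.17,-1.93],[0,-3.17,-1.93],[0,-3.17,-1.93]], delta_rot=[[0,0,0],[0,0,0],[0,0,0],[0,0,0],[0,0,0]])

```text
time: 1.35
tool_pos: [0.3958, 0.1773, 0.2311]
tcp_rot: [-0.986, 1.336, 0.986]
wrist_force: [0.2, 0.5, -0.2]
width: 1.001
```

carry_out(offset=[[0,-3.17,-1.93],[0,-1.57,-3.15],[0,-1.57,-3.15],[0,-1.57,-3.15],[0,-1.57,-3.15]], delta_rot=[[0,0,0],[0,0,0],[0,0,0],[0,0,0],[0,0,0]])

```text
time: 1.77
tool_pos: [0.4425, 0.0107, 0.2309]
tcp_rot: [-0.986, 1.336, 0.987]
wrist_force: [0.7, 0.3, 0.2]
width: 1.0
```

carry_out(offset=[[0,-1.57,-3.15],[0,-1.57,-3.15],[0,-1.57,-3.15],[0,-1.57,-3.15],[0,-1.57,-3.15]], delta_rot=[[0,0,0],[0,0,0],[0,0,0],[0,0,0],[0,0,0]])

```text
time: 2.18
tool_pos: [0.471, -0.1629, 0.2309]
tcp_rot: [-0.986, 1.336, 0.986]
wrist_force: [0.3, 0.1, -0.5]
width: 1.0
```

carry_out(offset=[[0,0,0],[0,0,0],[0,0,0],[0,0,0],[0,0,0]], delta_rot=[[-5.3,0,0],[-5.3,0,0],[-5.4,0,0],[0,0,0],[0,0,0]])

```text
time: 2.6
tool_pos: [0.4711, -0.1612, 0.2309]
tcp_rot: [-1.192, 1.22, 1.193]
wrist_force: [-0.9, -0.4, -0.3]
width: 1.0
```

```bash
cat >> h.py <<'E'
def goal(xy,ang,z=None):
    s=read_state();R=Ro.from_rotvec(s["tcp_rot"]).as_matrix()
    X=np.array([*xy,s["tool_pos"][2] if z is None else z]);D=R.T@(X-s["tool_pos"])*100
    Z=np.array([np.cos(np.radians(ang)),np.sin(np.radians(ang)),0]);T=np.c_[[0,0,-1],np.cross(Z,[0,0,-1]),Z]
    print("t",round(s["time"],2),"q",s["q"].round(2),"tcp",s["tool_pos"].round(4),"jaw",np.degrees(np.arctan2(R[1,2],R[0,2])).round(2))
    print("offset cm",D.round(2),"rot deg",np.degrees(Ro.from_matrix(R.T@T).as_rotvec()).round(2),"F",s["wrist_force"].round(2),"M",s["torque"].round(3),"w",round(s["width"],3))
E
python3 -c "
from h import *
goal((.472,-.1625),89)"
```

```text
t 2.6 q [-0.38 -0.07  1.97  0.    1.24 -1.93] tcp [ 0.4711 -0.1612  0.2309] jaw 88.72
offset cm [-0.   -0.09 -0.13] rot deg [-0.28  0.02 -0.04] F [-0.91 -0.36 -0.29] M [ 0.036 -0.016 -0.044] w 1.0
```

carry_out(offset=[[3.0,-0.09,-0.13],[3.0,0,0],[3.0,0,0],[2.0,0,0],[0,0,0]], delta_rot=[[-0.28,0,0],[0,0,0],[0,0,0],[0,0,0],[0,0,0]])

```text
time: 3.02
tool_pos: [0.4682, -0.1606, 0.1161]
tcp_rot: [-1.19, 1.221, 1.206]
wrist_force: [-1.0, 0.6, -1.5]
width: 1.002
```

carry_out(offset=[[1.5,0,0],[1.5,0,0],[1.0,0,0],[0,0,0],[0,0,0]], delta_rot=[[0,0,0],[0,0,0],[0,0,0],[0,0,0],[0,0,0]])

```text
time: 3.43
tool_pos: [0.4724, -0.1624, 0.0817]
tcp_rot: [-1.198, 1.216, 1.198]
wrist_force: [0.6, -0.3, 1.0]
width: 0.999
```

```bash
python3 -c "
from h import *
goal((.472,-.1625),89,.075)
p,d=read_camera('side');cv2.imwrite('pics/s1.png',cv2.resize(p[200:400,280:500],None,fx=3,fy=3)[:,:,::-1])"
```

```text
t 3.43 q [-0.38  0.08  2.12  0.    0.95 -1.94] tcp [ 0.4724 -0.1624  0.0817] jaw 89.13
offset cm [ 0.67  0.04 -0.01] rot deg [ 0.13  0.01 -0.01] F [ 0.57 -0.26  1.03] M [-0.022  0.004  0.045] w 0.999
```

View pics/s1.png

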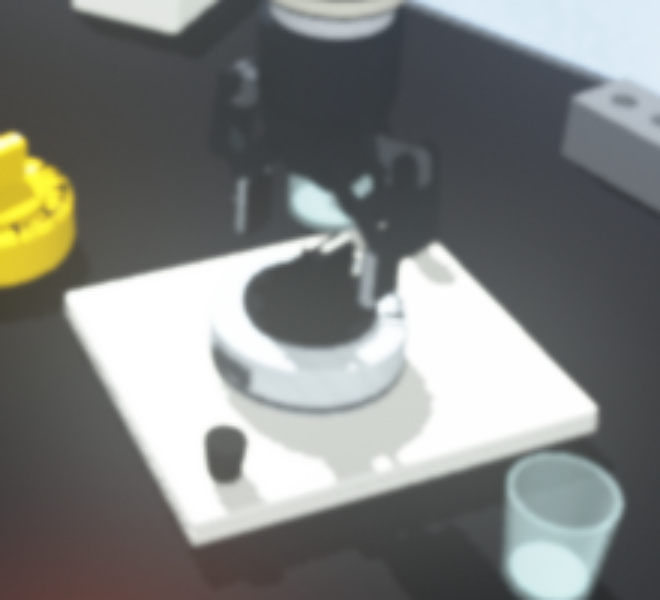

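The jaws straddle the bar, seen in the crop at about (320,250). I'll lower a little and close.

carry_out(offset=[[0.6,0.03,0],[0,0,0],[0,0,0],[0,0,0],[0,0,0]], delta_rot=[[0,0,0],[0,0,0],[0,0,0],[0,0,0],[0,0,0]], fingers=-0.4, newtons=50)

```text
time: 3.9
tool_pos: [0.4722, -0.1626, 0.0756]
tcp_rot: [-1.199, 1.216, 1.198]
wrist_force: [-0.3, -0.2, -0.6]
width: 0.308
```

carry_out(offset=[[0,0,0],[0,0,0],[0,0,0],[0,0,0],[0,0,0]], delta_rot=[[0,0,0],[0,0,0],[0,0,0],[0,0,0],[0,0,0]], fingers=-1)

```text
time: 4.32
tool_pos: [0.4722, -0.1627, 0.0756]
tcp_rot: [-1.199, 1.216, 1.198]
wrist_force: [-0.6, -0.7, 2.2]
width: 0.176
```

```bash
python3 -c "
from h import *
goal((.472,-.1625),89,.075)"
```

```text
t 4.32 q [-0.38  0.09  2.12 -0.    0.93 -1.94] tcp [ 0.4722 -0.1627  0.0756] jaw 89.16
offset cm [0.06 0.02 0.02] rot deg [ 0.16 -0.02  0.02] F [-0.58 -0.66  2.24] M [0.016 0.106 0.056] w 0.176
```

carry_out(offset=[[0.05,0,0],[0.05,0,0],[0.05,0,0],[0.05,0,0],[0,0,0]], delta_rot=[[0,0,0],[0,0,0],[0,0,0],[0,0,0],[0,0,0]])

```text
time: 4.73
tool_pos: [0.4722, -0.1627, 0.0736]
tcp_rot: [-1.199, 1.216, 1.198]
wrist_force: [-1.9, -1.0, 4.2]
width: 0.174
```

carry_out(offset=[[0.03,0,0],[0.03,0,0],[0,0,0],[0,0,0],[0,0,0]], delta_rot=[[0,0,0],[0,0,0],[0,0,0],[0,0,0],[0,0,0]])

```text
time: 5.15
tool_pos: [0.4722, -0.1627, 0.0729]
tcp_rot: [-1.199, 1.216, 1.198]
wrist_force: [-1.3, -0.0, 4.9]
width: 0.173
```

carry_out(offset=[[0.03,0,0],[0.03,0,0],[0,0,0],[0,0,0],[0,0,0]], delta_rot=[[0,0,0],[0,0,0],[0,0,0],[0,0,0],[0,0,0]])

```text
time: 5.57
tool_pos: [0.4722, -0.1627, 0.0722]
tcp_rot: [-1.199, 1.216, 1.198]
wrist_force: [-0.3, -0.2, 4.6]
width: 0.173
```

carry_out(offset=[[0.04,0,0],[0.04,0,0],[0,0,0],[0,0,0],[0,0,0]], delta_rot=[[0,0,0],[0,0,0],[0,0,0],[0,0,0],[0,0,0]])

```text
time: 5.98
tool_pos: [0.4722, -0.1627, 0.0714]
tcp_rot: [-1.199, 1.216, 1.198]
wrist_force: [0.1, -1.7, 4.1]
width: 0.175
```

carry_out(offset=[[0.04,0,0],[0.04,0,0],[0,0,0],[0,0,0],[0,0,0]], delta_rot=[[0,0,0],[0,0,0],[0,0,0],[0,0,0],[0,0,0]])

```text
time: 6.4
tool_pos: [0.4722, -0.1626, 0.0706]
tcp_rot: [-1.199, 1.216, 1.198]
wrist_force: [-0.1, -0.5, 4.6]
width: 0.177
```

carry_out(offset=[[0.04,0,0],[0.04,0,0],[0,0,0],[0,0,0],[0,0,0]], delta_rot=[[0,0,0],[0,0,0],[0,0,0],[0,0,0],[0,0,0]])

```text
time: 6.82
tool_pos: [0.4722, -0.1626, 0.0697]
tcp_rot: [-1.199, 1.216, 1.198]
wrist_force: [-0.5, -2.4, 4.2]
width: 0.18
```

carry_out(offset=[[0.04,0,0],[0.04,0,0],[0,0,0],[0,0,0],[0,0,0]], delta_rot=[[0,0,0],[0,0,0],[0,0,0],[0,0,0],[0,0,0]])

```text
time: 7.23
tool_pos: [0.4722, -0.1626, 0.069]
tcp_rot: [-1.199, 1.216, 1.198]
wrist_force: [-0.0, -1.5, 3.9]
width: 0.178
```

carry_out(offset=[[0.04,0,0],[0.04,0,0],[0,0,0],[0,0,0],[0,0,0]], delta_rot=[[0,0,0],[0,0,0],[0,0,0],[0,0,0],[0,0,0]])

```text
time: 7.65
tool_pos: [0.4722, -0.1626, 0.0687]
tcp_rot: [-1.199, 1.216, 1.198]
wrist_force: [-1.1, -2.5, 8.4]
width: 0.179
```

The bed is reached at about 6.9 mm, and stiffness there is roughly 9 N/mm.

carry_out(offset=[[0.04,0,0],[0.03,0,0],[0,0,0],[0,0,0],[0,0,0]], delta_rot=[[0,0,0],[0,0,0],[0,0,0],[0,0,0],[0,0,0]])

```text
time: 8.07
tool_pos: [0.4723, -0.1626, 0.0686]
tcp_rot: [-1.199, 1.216, 1.198]
wrist_force: [-2.1, -0.7, 12.2]
width: 0.18
```

carry_out(offset=[[0.04,0,0],[0.04,0,0],[0.04,0,0],[0,0,0],[0,0,0]], delta_rot=[[0,0,0],[0,0,0],[0,0,0],[0,0,0],[0,0,0]])

```text
time: 8.48
tool_pos: [0.4723, -0.1627, 0.0686]
tcp_rot: [-1.199, 1.216, 1.198]
wrist_force: [-5.9, 0.1, 22.1]
width: 0.182
```

```bash
python3 -c "
from h import *
goal((.472,-.1625),89,.075)"
```

```text
t 8.48 q [-0.38  0.1   2.13 -0.    0.92 -1.94] tcp [ 0.4723 -0.1627  0.0686] jaw 89.16
offset cm [-0.64  0.03  0.02] rot deg [ 0.16 -0.01  0.  ] F [-5.87  0.14 22.07] M [0.115 0.968 0.072] w 0.182
```

carry_out(offset=[[-0.02,0.04,0],[0,0.04,0],[0,0,0],[0,0,0],[0,0,0]], delta_rot=[[0,0,0],[0,0,0],[0,0,0],[0,0,0],[0,0,0]])

```text
time: 8.9
tool_pos: [0.4723, -0.1627, 0.0686]
tcp_rot: [-1.199, 1.215, 1.197]
wrist_force: [-3.5, -0.5, 16.9]
width: 0.178
```

carry_out(offset=[[0.02,0.04,0],[0.02,0.04,0],[0,0,0],[0,0,0],[0,0,0]], delta_rot=[[0,0,0],[0,0,0],[0,0,0],[0,0,0],[0,0,0]])

```text
time: 9.32
tool_pos: [0.4722, -0.1627, 0.0686]
tcp_rot: [-1.2, 1.214, 1.196]
wrist_force: [-1.7, 0.6, 18.4]
width: 0.174
```

carry_out(offset=[[0.01,0,0],[0,0,0],[0,0,0],[0,0,0],[0,0,0]], delta_rot=[[2,0,0],[2,0,0],[2,0,0],[2,0,0],[0,0,0]])

```text
time: 9.73
tool_pos: [0.4723, -0.1627, 0.0686]
tcp_rot: [-1.095, 1.277, 1.091]
wrist_force: [-1.8, 0.9, 18.5]
width: 0.18
```

```bash
python3 -c "
from h import *
goal((.472,-.1625),89,.075)"
```

```text
t 9.73 q [-0.38  0.1   2.13  0.    0.91 -1.8 ] tcp [ 0.4723 -0.1627  0.0686] jaw 81.06
offset cm [-0.64  0.03  0.01] rot deg [-7.94 -0.    0.19] F [-1.79  0.9  18.49] M [ 0.269  0.421 -0.083] w 0.18
```

carry_out(offset=[[0.01,0,0],[0,0,0],[0,0,0],[0,0,0],[0,0,0]], delta_rot=[[3,0,0],[3,0,0],[3,0,0],[3,0,0],[3,0,0]])

```text
time: 10.15
tool_pos: [0.4723, -0.1626, 0.0686]
tcp_rot: [-0.897, 1.376, 0.893]
wrist_force: [-2.5, 1.9, 19.8]
width: 0.18
```

carry_out(offset=[[0,0,0],[0,0,0],[0,0,0],[0,0,0],[0,0,0]], delta_rot=[[3,0,0],[3,0,0],[3,0,0],[3,0,0],[3,0,0]])

```text
time: 10.57
tool_pos: [0.4723, -0.1626, 0.0686]
tcp_rot: [-0.696, 1.454, 0.693]
wrist_force: [-1.4, 2.2, 20.1]
width: 0.177
```

carry_out(offset=[[0,0,0],[0,0,0],[0,0,0],[0,0,0],[0,0,0]], delta_rot=[[3,0,0],[3,0,0],[3,0,0],[3,0,0],[3,0,0]])

```text
time: 10.98
tool_pos: [0.4724, -0.1625, 0.0686]
tcp_rot: [-0.493, 1.511, 0.491]
wrist_force: [-0.9, 2.2, 19.6]
width: 0.177
```

```bash
python3 -c "
from h import *
goal((.472,-.1625),23,.075)"
```

```text
t 10.98 q [-0.38  0.1   2.13  0.    0.91 -1.01] tcp [ 0.4724 -0.1625  0.0686] jaw 36.01
offset cm [-0.64  0.02 -0.03] rot deg [13.01  0.17  0.11] F [-0.92  2.16 19.63] M [0.318 0.328 0.095] w 0.177
```

carry_out(offset=[[0,0,0],[0,0,0],[0,0,0],[0,0,0],[0,0,0]], delta_rot=[[3,0,0],[3,0,0],[3,0,0],[3,0,0],[0.5,0,0]])

```text
time: 11.4
tool_pos: [0.4724, -0.1625, 0.0686]
tcp_rot: [-0.323, 1.543, 0.321]
wrist_force: [-2.2, 2.4, 18.8]
width: 0.177
```

```bash
python3 -c "
from h import *
p,d=read_camera('side');b=np.load('side0.npy')
cv2.imwrite('pics/s2.png',cv2.resize(np.hstack([b[270:360,330:440],p[270:360,330:440]]),None,fx=3.6,fy=3.6,interpolation=cv2.INTER_CUBIC)[:,:,::-1])
goal((.472,-.1625),23,.075)"
```

```text
t 11.45 q [-0.38  0.1   2.13  0.    0.91 -0.79] tcp [ 0.4725 -0.1625  0.0686] jaw 23.58
offset cm [-0.64  0.02 -0.04] rot deg [0.58 0.19 0.09] F [-1.52  2.12 19.12] M [0.332 0.25  0.029] w 0.176
```

View pics/s2.png

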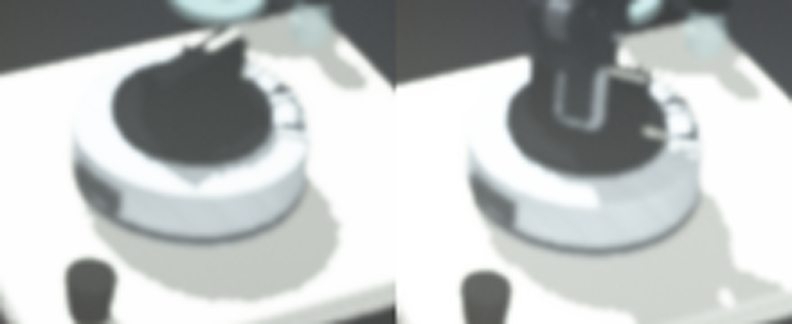

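The left view is the start and the right view is now. The dark rim bar, at (97,190) before and (95,198) now, only sank with the platform, so the timer hasn't twisted. I'll add a small margin and then turn back.

carry_out(offset=[[0,0,0],[0,0,0],[0,0,0],[0,0,0],[0,0,0]], delta_rot=[[1.5,0,0],[0,0,0],[0,0,0],[0,0,0],[0,0,0]])

```text
time: 11.87
tool_pos: [0.4725, -0.1625, 0.0686]
tcp_rot: [-0.303, 1.546, 0.302]
wrist_force: [-0.6, 1.4, 18.9]
width: 0.173
```

carry_out(offset=[[0,0,0],[0,0,0],[0,0,0],[0,0,0],[0,0,0]], delta_rot=[[-2,0,0],[-3,0,0],[-3,0,0],[-3,0,0],[-3,0,0]])

```text
time: 12.28
tool_pos: [0.4724, -0.1625, 0.0686]
tcp_rot: [-0.496, 1.51, 0.494]
wrist_force: [-2.0, 1.8, 19.8]
width: 0.179
```

carry_out(offset=[[0,0,0],[0,0,0],[0,0,0],[0,0,0],[0,0,0]], delta_rot=[[-3,0,0],[-3,0,0],[-3,0,0],[-3,0,0],[-3,0,0]])

```text
time: 12.7
tool_pos: [0.4723, -0.1626, 0.0686]
tcp_rot: [-0.699, 1.452, 0.697]
wrist_force: [-2.2, 2.0, 19.2]
width: 0.173
```

carry_out(offset=[[0,0,0],[0,0,0],[0,0,0],[0,0,0],[0,0,0]], delta_rot=[[-3,0,0],[-3,0,0],[-3,0,0],[-3,0,0],[-3,0,0]])

```text
time: 13.12
tool_pos: [0.4723, -0.1626, 0.0686]
tcp_rot: [-0.9, 1.374, 0.897]
wrist_force: [-2.8, 1.9, 19.9]
width: 0.174
```

```bash
python3 -c "
from h import *
goal((.472,-.1625),79.4,.075)"
```

```text
t 13.12 q [-0.38  0.1   2.13  0.    0.91 -1.54] tcp [ 0.4723 -0.1626  0.0686] jaw 66.26
offset cm [-0.64  0.03 -0.  ] rot deg [-13.14   0.05   0.19] F [-2.79  1.91 19.9 ] M [ 0.275  0.358 -0.134] w 0.174
```

carry_out(offset=[[0,0,0],[0,0,0],[0,0,0],[0,0,0],[0,0,0]], delta_rot=[[-3,0,0],[-3,0,0],[-3,0,0],[-3,0,0],[-1.1,0,0]])

```text
time: 13.53
tool_pos: [0.4723, -0.1627, 0.0686]
tcp_rot: [-1.073, 1.289, 1.069]
wrist_force: [-2.1, 1.1, 19.6]
width: 0.177
```

carry_out(offset=[[-0.05,-0.04,0],[-0.05,-0.04,0],[-0.04,-0.04,0],[-0.02,0,0],[0,0,0]], delta_rot=[[0,0,0],[0,0,0],[0,0,0],[0,0,0],[0,0,0]])

```text
time: 13.95
tool_pos: [0.4723, -0.1626, 0.0687]
tcp_rot: [-1.07, 1.291, 1.069]
wrist_force: [-1.2, -0.1, 12.1]
width: 0.177
```

```bash
python3 -c "
from h import *
goal((.472,-.1625),79.4,.075)"
```

```text
t 13.95 q [-0.38  0.1   2.13  0.    0.92 -1.77] tcp [ 0.4723 -0.1626  0.0687] jaw 79.25
offset cm [-0.63  0.03  0.01] rot deg [-0.15  0.02  0.07] F [-1.19 -0.14 12.11] M [0.062 0.191 0.026] w 0.177
```

carry_out(offset=[[-0.06,-0.02,0],[-0.06,-0.02,0],[-0.05,0,0],[0,0,0],[0,0,0]], delta_rot=[[0,0,0],[0,0,0],[0,0,0],[0,0,0],[0,0,0]])

```text
time: 14.37
tool_pos: [0.4718, -0.1625, 0.0688]
tcp_rot: [-1.069, 1.292, 1.07]
wrist_force: [1.5, 0.1, 1.9]
width: 0.176
```

Unloaded. Now I open the fingers and lift, then move aside to look.

carry_out(offset=[[0,0,0],[0,0,0],[0,0,0],[0,0,0],[0,0,0]], delta_rot=[[0,0,0],[0,0,0],[0,0,0],[0,0,0],[0,0,0]], fingers=1)

```text
time: 14.78
tool_pos: [0.4715, -0.1626, 0.0687]
tcp_rot: [-1.069, 1.293, 1.071]
wrist_force: [0.0, -0.7, -0.4]
width: 0.875
```

carry_out(offset=[[0,0,0],[0,0,0],[-1,0,0],[-2,0,0],[-3,0,0]], delta_rot=[[0,0,0],[0,0,0],[0,0,0],[0,0,0],[0,0,0]])

```text
time: 15.2
tool_pos: [0.4696, -0.1619, 0.1276]
tcp_rot: [-1.066, 1.295, 1.075]
wrist_force: [0.1, -0.5, 0.3]
width: 1.003
```

carry_out(offset=[[-4,0,0],[-4,0,0],[-2,0,3],[0,0,4],[0,0,4]], delta_rot=[[0,0,0],[0,0,0],[0,0,0],[0,0,0],[0,0,0]])

```text
time: 15.62
tool_pos: [0.4943, -0.0546, 0.2332]
tcp_rot: [-1.071, 1.289, 1.063]
wrist_force: [-0.1, 0.5, -1.3]
width: 0.998
```

carry_out(offset=[[0,0,4],[0,0,4],[0,0,4],[0,0,4],[0,0,0]], delta_rot=[[0,0,0],[0,0,0],[0,0,0],[0,0,0],[0,0,0]])

```text
time: 16.03
tool_pos: [0.5231, 0.1088, 0.2303]
tcp_rot: [-1.072, 1.286, 1.075]
wrist_force: [-0.4, 0.2, 0.3]
width: 1.004
```

Run:
```python
from h import *
goal((.472,-.1625),79.4)
p,d=read_camera("top");np.save("top1.npy",p);c=get_calibration("top");b=np.load("top0.npy")
cv2.imwrite("pics/top1.png",cv2.resize(p[195:290,345:460],None,fx=6,fy=6,interpolation=cv2.INTER_CUBIC)[:,:,::-1])
print(skirt(b,c),skirt(p,c,.064))
pts=np.array([world(c,u,v,d[v,u]) for v in range(215,265) for u in range(380,425) if d[v,u]>0]);pts=pts[pts[:,2]>.087]
w,V=np.linalg.eigh(np.cov(pts[:,:2].T));print(pts.mean(0),np.degrees(np.arctan2(V[1,1],V[0,1])),cv2.minAreaRect((pts[:,:2]*1000).astype(np.float32)))
```

```text
t 16.03 q [ 0.16 -0.    1.91  0.    1.24 -1.23] tcp [0.5231 0.1088 0.2303] jaw 79.57
offset cm [ -0.11   0.11 -27.61] rot deg [0.17 0.23 0.07] F [-0.39  0.23  0.28] M [-0.044 -0.031  0.024] w 1.004
(array([ 0.47101625, -0.16322726]), np.float64(0.03815184941968047)) (array([ 0.4708859 , -0.16200208]), np.float64(0.03791076836880439))
[ 0.47234248 -0.16163307  0.0939843 ] 168.998693081734 ((472.4716491699219, -161.7676544189453), (15.931711196899414, 57.41761779785156), 78.71510314941406)
```

View pics/top1.png

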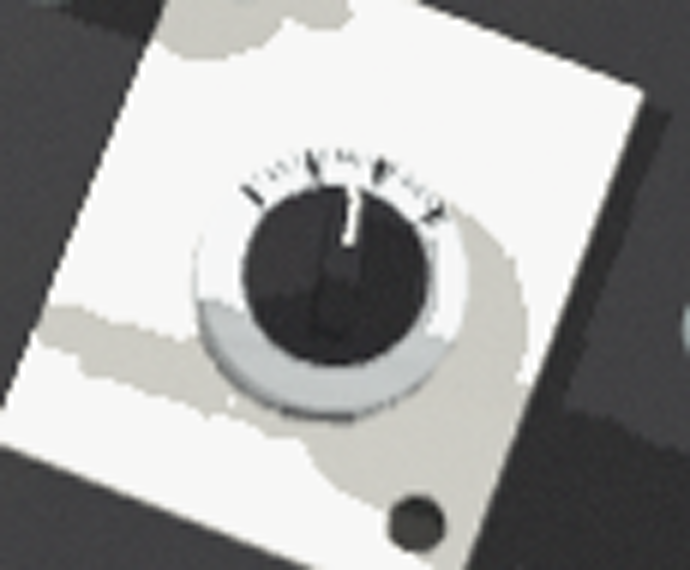

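The pointer now stands between the marks at (314,165) and (379,170), near 8 minutes. I'll make one numeric check against the lines, then hand in.

Run:
```python
from h import *
c=get_calibration("top")
crop=lambda u,v:((u+.5)/6-.5+345,(v+.5)/6-.5+195)
for z,T,ct,bar in((.064,[(258,192),(318,160),(382,165),(437,210)],(.4717,-.1628),-1),(.057,[(253,195),(314,165),(379,170),(434,212)],(.4716,-.1620),-11.1)):
    P=[ray(c,*crop(*t),z)[:2]-ct for t in T];a=np.degrees([np.arctan2(p[1],p[0]) for p in P])
    mid=a.mean();print(a.round(1),"mid",mid.round(2),"dial",round(np.radians(mid-bar)+.9,3))
```

```text
[ 42.6   7.9 -23.4 -57.5] mid -7.6 dial 0.785
[ 43.    8.1 -24.1 -57.3] mid -7.59 dial 0.961
```

```bash
python3 -c "
from h import *
print(finish_job())"
```

```text
the job is handed in; nothing more can be done
None
```

I wound the timer past its top mark, turned it back to 8 minutes, let go, and handed the job in after about 16 s of robot time. No verdict came back.

- **Pressing:** the platform bottomed out after sinking about 6.9 mm. I turned the dial while pressing with about 18 to 20 N. The highest reading was 22.1 N, before any turning.
- **Winding:** the dial reached about 1.95 rad, judged from the tool angle rather than a direct view of the pointer. The mark to pass was 1.85 rad.
- **Final setting:** measured against the scale lines in the last picture, the dial stands at about 0.96 rad. Using the scale position from the first picture instead gives 0.97 rad. Both are well within tolerance.
- **Timer position:** the scale middle is unchanged at −7.6°, and the centre moved about 1 mm sideways plus the sinking.
- **Other items:** I saw nothing disturbed. The stopper was in its starting place in the last crop, but I did not re-measure the cell, vial or beaker.
- **Disagreement:** the two estimates of the dial centre, from the skirt circle and from the depth image, differed by 1 to 2 mm, which had no effect.

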